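# Gauge the bore of the middle bushing

### The arm

A 7-joint arm with a two-finger parallel gripper is mounted at the origin on a cart in front of the work surface, level with it; the furniture and walls round the work are solid. World frame = base frame: x ahead of the robot, y to its left, z up, the work surface at z = 0. Lengths are in m, angles in rad, forces in N, time in s.
With the tool pointing down it reaches from about 0.4 to 0.85 m from the base axis. Payload 10.4 kg.
Tool frame: the origin (TCP) lies on the centre line of the jaws, within the pads' length; the fingertips stand 14 mm ahead of it and the grasp point (between the pads) lies 5 mm behind it (manip.tip_reach is the distance from the TCP to the fingertips, in m); z points along the fingers, y is the line along which they close (so a half turn about z gives the same grasp; the last joint's range is limited). The gripper opens to 85 mm and grips with 20 to 120 N. Pads are 22 mm wide; open, the fingers measure 114 mm over their backs; the gripper's body (76 mm by 85 mm) begins 54 mm behind the grasp point. The pads swing forward as they close: fully open they stand 13 mm farther back than shut.
Start: joints at [-1.237, 0.332, -0.065, 1.46, 0.022, 1.35, -0.088], TCP at [0.218, 0.586, 0.245] pointing down, gripper open.
Joint ranges: [-2.6, 2.6], [-0.5, 2.12], [-1.47, 1.34], [0.16, 2.42], [-1.27, 4.41], [0.06, 2.06], [-2.6, 2.6]. Speed limits (rad/s): [2.22, 2.22, 2.79, 2.79, 3.14, 3.14, 3.14].

### API

Orientations are given as a unit quaternion [x, y, z, w].
In Python, from workcell import manip gives the robot as it stands.
- The arm moves only by the shell command python3 -m pendant 'ROWS' [FORCE]. ROWS is JSON, a list of rows, each a list of 7 numbers: the shift along the tool's x, y, z in units of 50 mm (1.0 is 50 mm), then the turn, a rotation vector about the tool's x, y, z in units of 8 degrees (1.0 is 8 degrees), then the opening, from -1 (shut) to 1 (fully open), so that 0 is half open. In form: [[dx, dy, dz, ax, ay, az, jaw], ...]. A call has exactly 10 rows; each row is the pose to reach, as a shift and turn from the pose commanded when the call began, along the tool's axes at that moment; what a row does not reach only later rows make up. A row lasts 1/8 s, in which the tool goes at most 62.5 mm and 10.7 degrees, less where a joint would pass 70% of its speed; a pose out of reach is approached as far as the arm can. A call with a gripper value outside its range is refused whole. The fingers move at their own pace and stop on an object; FORCE is the grip in N (left out, the last holds). Time passes only in rows, so rows that repeat a pose let the fingers close, or fill a call up. It gives the time, the measured TCP pose, the force, the opening and the grip force at its end, in the units of the state.
- manip.get_obs(): the state, without advancing time (a new reading comes with each control period).
- manip.camera(name): name is "scene" or "top"; returns (picture, depth): 480x640x3 uint8, red, green, blue; 480x640 float32, m along the optical axis (not along the pixel's ray), 0 where there is no reading.
- manip.get_calibration(name): a dict with "fx", "fy", "cx", "cy" (pixels), "xyz" and "orientation" of the camera in the world. Camera axes: x right, y up, looking along -z (the intrinsics and any distortion apply to the point x, -y, -z); pixel columns grow to the right and rows downward; lengths in m; the calibration is good to about 2 mm. A picture is of the moment at which its call begins. get_calibration takes no time and is no camera call.
- manip.hand_in(): hands the job in; it is judged then, once.
Trained networks look in the newest picture that a camera, given by its name, has taken for a name from the list of things; names that differ only in an ending like _2 or _b are one class to them, and where a whole thing is asked for, a point or a joint stands for the part that bears it (a point fixed in the world has none). Each returns a list of dicts, best first, with "p" (0 to 1); they miss things now and then, are a little off and sometimes report something else, mostly with a low value. They report only what shows in the picture. A call takes as long as a camera call. They do not tell look-alikes from the thing itself.
- manip.find_in(thing, camera): "box" ([left, top, right, bottom] in pixels, round what is visible of it).
- manip.trace(thing, camera): "pixels" (480x640 bool, what is visible of it) and "box" ([left, top, right, bottom] in pixels, round what is visible of it).
- manip.tip_of(thing, camera): "pixel" ([column, row] in pixels: a listed point, or the origin of a listed thing).
The state is a dict: "clock": time; "joint_pos": joint angles; "joint_velocities": joint speeds; "tau": joint torques, N m; "position": TCP position; "ee_rot": TCP orientation; "ft_force": force on the tool from outside, world axes, zero at the start; "torque": the same for the moment, N m; "grip_width": opening from 0.0 (shut) to 1.0 (fully open); "grasp_force": force on a finger pad.
Only numpy, scipy, OpenCV 4.12 (cv2) and the standard library are available. Lean on these libraries where they do the work, as an engineer would, in place of code of your own. Each camera call takes 0.05 s, during which the arm holds its last target. There are 200 camera calls.

### The job

Take the bore gauge by its two sprung legs, squeezing them in, lower it into the middle one of the three brass bushings until its collar sits on the bushing, and let go so that the legs spring out against the bore. Press the lock button on top gently down just until you feel it meet the legs and no further, so that it keeps the size. Then draw the gauge out by its dark square body without squeezing the legs, and stand it back upright in the recess of the wooden rest, with the captured size unchanged and nothing else disturbed.

Things in the scene. Friction and masses are not known exactly. Their poses are not given: they have to be found in the camera images.
- gauge: Telescoping bore gauge, steel, 0.39 kg, upright in the rest at the start. Origin: centre of its underside, z up its axis. Above the origin: round pilot of 41 mm diameter, its foot chamfered by 4 mm, 0 to 42 mm; collar of 64 mm diameter, 42 to 48 mm; dark square body, 48 to 84 mm; lock button above. Two legs slide out along +x and -x
- gauge_grip (a point): Centre of the dark body, 66 mm above the gauge's origin. The body is 40 mm wide along the gauge's y and 20 mm along its x: gripped across y, the gauge is carried without moving the legs
- leg_1_pad (a point): Centre of the outer face of leg 1's finger pad, 70 mm above the gauge's origin, on its +x side. Leg 2 mirrors it. The pads span 54 to 86 mm in height, 24 mm along y, and measure 40 mm + 2 x leg_1 across: 40 mm squeezed home, 58 mm fully out. Springs push each leg out with 5 to 6 N
- leg_1_tip (a point): Tip of leg 1's round-nosed plunger, 22 mm above the gauge's origin, at 19 mm + leg_1 from its axis; the plunger and the finger pad are one piece. Leg 2 mirrors it
- leg_1 (a joint): How far each of the two legs stands out, m: 0 squeezed home to 0.009 fully out (leg_2 always moves by the same amount). With the plungers against a bore, leg_1 = bore radius - 19 mm
- lock (a joint): How far the lock button is pressed down, m, 0 to 0.018; 0 to 0.004 at the start (unlocked). It stays where left and moves a stop: the legs cannot go out beyond leg_1 = 0.009 - 0.4 x lock, but can be squeezed in. It slides at a steady 8.5 N; where it meets the legs (at 7 to 15 mm in these bores) the force rises over 2 mm to 13 N ; pressing on then pulls the legs off the bore and spoils the size
- lock_top (a point): Centre of the top face of the lock button (a disc of 26 mm diameter on a stem), 110 mm above the gauge's origin when lock = 0, lower by the value of lock
- board: Plywood board 110 x 290 x 12 mm screwed to the bench, carrying three brass bushings in a row along its y, 90 mm apart. Origin: centre of its underside; its z up. The middle bushing stands over its origin
- bushing_a: One of three fixed brass bushings, alike outside (72 mm diameter, foot 80 mm), 50 mm high, top 62 mm above the bench, through bore with small chamfer. The three differ only in bore, between 44 and 50 mm diameter; which of them stands in the middle changes. Origin: centre of the underside, z up
- bushing_b: as bushing_a, another bore
- bushing_c: as bushing_a, another bore
- rest: Wooden rest block 90 x 90 x 20 mm, fixed, with a round recess in its top, 46 mm diameter and 10 mm deep, in which the gauge stands. Origin: centre of its underside, so the recess floor is 10 mm above it
- turned_knob: bystander: turned wooden drawer knob, 44 mm diameter, 48 mm high, loose; origin at its underside
- offcut: bystander: hardwood offcut 42 x 74 x 28 mm, loose; origin at its underside
- tape_measure: bystander: pocket tape measure 39 x 70 x 64 mm, loose; origin at its underside
There are look-alikes about, which are no part of the job. Leave any turquoise look-alike of the gauge alone. There is more than one size of the rest; the one meant has the size given above.

How it is judged:
On the way, in this order (a step that is already met when the one before it is completed fails the run):
1. the gauge is in the middle bushing down to its collar (within 7 mm), let go, its legs sprung out against the bore and not yet locked (horizontal distance between gauge and board below 0.005 m and angle between gauge's own z axis and vertical below 0.1 rad and z of gauge in the frame of board below 0.027 m and contact force between the fingers and gauge below 0.5 N and value of joint lock below 0.005 m and ((horizontal distance between bushing_a and board below 0.02 m and value of joint leg_1 between 0.0023 and 0.0037 m) or (horizontal distance between bushing_b and board below 0.02 m and value of joint leg_1 between 0.0038 and 0.0052 m) or (horizontal distance between bushing_c and board below 0.02 m and value of joint leg_1 between 0.0053 and 0.0067 m))), for 0.2 s.
2. the lock is pressed until it meets the legs (to within 2 mm of its stroke), with the legs still at the bore size (horizontal distance between gauge and board below 0.005 m and angle between gauge's own z axis and vertical below 0.08 rad and z of gauge in the frame of board below 0.0235 m and ((horizontal distance between bushing_a and board below 0.02 m and value of joint leg_1 between 0.0023 and 0.0037 m and value of joint lock above 0.013 m) or (horizontal distance between bushing_b and board below 0.02 m and value of joint leg_1 between 0.0038 and 0.0052 m and value of joint lock above 0.00925 m) or (horizontal distance between bushing_c and board below 0.02 m and value of joint leg_1 between 0.0053 and 0.0067 m and value of joint lock above 0.0055 m))), for 0.2 s.
3. the gauge is drawn up clear of the middle bushing with the legs still standing at the bore size (z of gauge in the frame of board above 0.064 m and angle between gauge's own z axis and vertical below 0.3 rad and ((horizontal distance between bushing_a and board below 0.02 m and value of joint leg_1 between 0.0023 and 0.0037 m) or (horizontal distance between bushing_b and board below 0.02 m and value of joint leg_1 between 0.0038 and 0.0052 m) or (horizontal distance between bushing_c and board below 0.02 m and value of joint leg_1 between 0.0053 and 0.0067 m))), for 0.1 s.
At the end, for the whole second after the job is handed in: The gauge stands upright (within 3 degrees) and at rest in the recess of the rest block, on its floor (within 2.5 mm) and within 5 mm of its centre, with each leg still locked at the size of the middle bushing's bore (leg_1 within 0.7 mm of bore radius - 19 mm) (horizontal distance between gauge and rest below 0.005 m and z of gauge in the frame of rest below 0.0125 m and angle between gauge's own z axis and vertical below 0.06 rad and linear speed of gauge below 0.02 m/s and ((horizontal distance between bushing_a and board below 0.02 m and value of joint leg_1 between 0.0023 and 0.0037 m) or (horizontal distance between bushing_b and board below 0.02 m and value of joint leg_1 between 0.0038 and 0.0052 m) or (horizontal distance between bushing_c and board below 0.02 m and value of joint leg_1 between 0.0053 and 0.0067 m))); the robot touches nothing.
It fails at once if the lock button is pressed harder than 22 N (contact force between any of the fingers, the arm and lock above 22 N).
It fails at once if the turned knob is moved by more than 3 cm (distance of turned_knob from where it was at the start of the episode above 0.03 m).
It fails at once if the offcut is moved by more than 3 cm (distance of offcut from where it was at the start of the episode above 0.03 m).
It fails at once if the tape measure is moved by more than 3 cm (distance of tape_measure from where it was at the start of the episode above 0.03 m).
It also fails if it takes over 66 s, if anything falls off the work surface, if the arm or the gripper's body presses on something with over 40 N, if the wrist force passes 120 N, or if a joint passes its speed limit or range.

## Working session

There is one attempt and no reset: what is moved stays moved. The work goes in short steps, Python scripts to look and compute and a shell command to move; the robot and the scene stay as the last step left them, time stands still between calls to the robot, and variables do not carry over. Pictures are saved under pics/ and viewed, at most 10 in all, crops included, and the job is handed in when it is done.

```bash
mkdir -p pics; cat > h.py <<'E'
from workcell import manip
import numpy as np, cv2
from scipy.spatial.transform import Rotation as R
def snap(n,f=None):
    p,d=manip.camera(n)
    if f: cv2.imwrite('pics/'+f,p[:,:,::-1])
    return p,d
def world(n,d):
    c=manip.get_calibration(n); v,u=np.mgrid[0:480,0:640]
    P=np.stack([(u-c['cx'])/c['fx']*d,-(v-c['cy'])/c['fy']*d,-d],-1)
    return P@R.from_quat(c['orientation']).as_matrix().T+np.array(c['xyz'])
def ray(n,px,z):
    c=manip.get_calibration(n)
    r=R.from_quat(c['orientation']).apply([(px[0]-c['cx'])/c['fx'],-(px[1]-c['cy'])/c['fy'],-1])
    o=np.array(c['xyz']); return o+r*(z-o[2])/r[2]
E
python3 - <<'E'
from h import *
for n in ('top','scene'):
    p,d=snap(n,n+'1.png'); c=manip.get_calibration(n); print(n,c)
    for t in ('gauge','board','rest','bushing_a','lock_top','turned_knob','offcut','tape_measure'):
        for r in manip.find_in(t,n): print(t,round(r['p'],2),np.round(r['box']))
o=manip.get_obs();print(o)
E
```

```text
top {'fx': 563.9116783077395, 'fy': 563.9116783077395, 'cx': 320.4934805763975, 'cy': 234.97475914230077, 'xyz': array([0.37004655, 0.00207481, 1.23437334]), 'orientation': array([ 0.04597212, -0.0504893 , -0.70215629,  0.70874109])}
gauge 0.88 [367. 277. 400. 311.]
gauge 0.76 [427. 231. 461. 264.]
gauge 0.71 [321. 291. 341. 317.]
board 0.57 [193. 226. 335. 289.]
rest 0.97 [359. 213. 395. 251.]
rest 0.83 [412. 226. 464. 276.]
bushing_a 0.77 [203. 230. 242. 270.]
bushing_a 0.74 [291. 244. 324. 281.]
bushing_a 0.72 [246. 239. 285. 275.]
lock_top 0.55 [442. 238. 454. 250.]
turned_knob 0.6 [321. 291. 339. 317.]
offcut 0.78 [330. 161. 368. 190.]
tape_measure 0.65 [394. 160. 431. 186.]
scene {'fx': 464.70646949153087, 'fy': 464.70646949153087, 'cx': 316.9443008125806, 'cy': 232.601463706949, 'xyz': array([0.07717081, 0.57018564, 0.56879739]), 'orientation': array([-0.15778636,  0.45355774,  0.83238744, -0.27662247])}
gauge 0.95 [377. 179. 402. 222.]
gauge 0.58 [384. 176. 399. 189.]
board 0.71 [202. 278. 369. 382.]
rest 0.98 [324. 231. 357. 257.]
rest 0.7 [363. 209. 414. 237.]
bushing_a 0.8
[... 517 characters left out ...]
  0.33218791, -0.06471519,  1.46010528,  0.02159818,
        1.34987454, -0.088476  ]), 'joint_velocities': array([ 9.50513349e-04,  1.46150892e-03, -3.51230768e-04, -9.27000560e-05,
       -7.61916934e-05,  2.37537975e-04,  2.59557966e-04]), 'tau': array([ 5.34426490e-04, -6.25214267e+01,  4.91914374e-02, -3.91844916e+01,
        1.63474790e-02,  1.35101371e-03, -3.18572381e-05]), 'position': array([0.21824766, 0.58568326, 0.24534259]), 'ee_rot': array([ 1.77406826e-01,  9.84137599e-01,  6.07052657e-05, -3.31374824e-06]), 'ft_force': array([ 0.33136471, -0.34158244, -0.39173327]), 'torque': array([-0.02776113,  0.01971945,  0.02719768]), 'grasp_force': 0.0, 'grip_width': 0.9976388485210935}
```

View pics/top1.png

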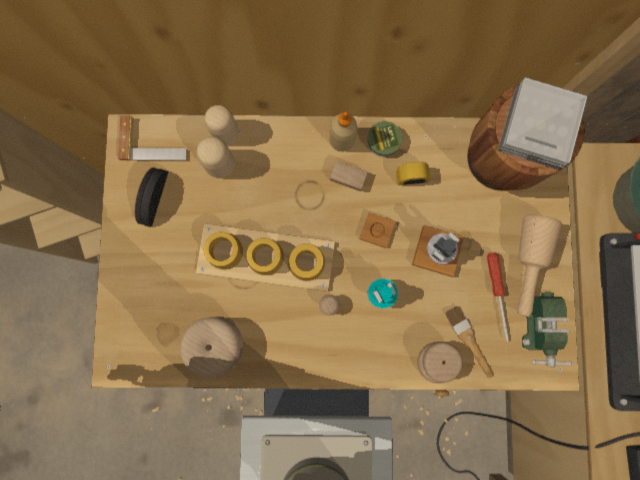

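View pics/scene1.png

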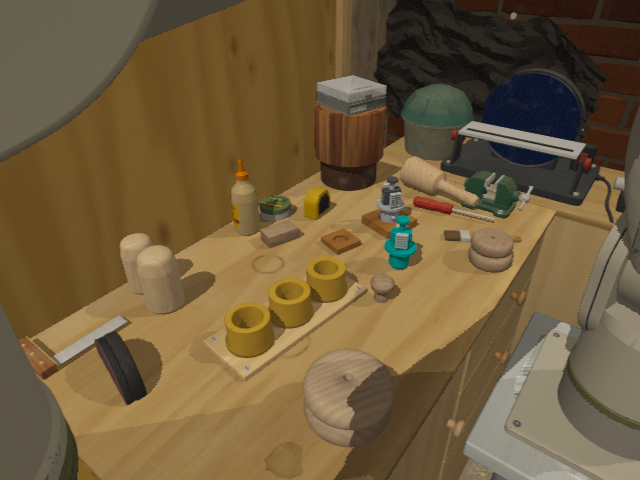

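The pictures show these candidates:
- **Gauge:** steel gauge at top (443,247) and scene (391,200). The turquoise look-alike is at top (383,293).
- **Rest:** large rest at top (438,251) with the gauge standing in it. The small look-alike is at top (377,231).
- **Bushings:** top (222,250), (265,257) and (307,262). The middle one is (265,257).

I choose the steel gauge on the large rest.

```bash
python3 - <<'E'
from h import *
p,d=snap('top'); W=world('top',d)
crop=cv2.resize(p[200:300,180:480],(780,260),interpolation=cv2.INTER_CUBIC)
ps,ds=snap('scene')
c2=cv2.resize(ps[160:260,310:440],(780,600),interpolation=cv2.INTER_CUBIC)[:340]
c2=cv2.resize(ps[165:250,315:445],(520,340),interpolation=cv2.INTER_CUBIC)
out=np.zeros((600,780,3),np.uint8); out[:260]=crop; out[260:600,:520]=c2
cv2.imwrite('pics/crop1.png',out[:,:,::-1])
def rect(n,thing,near,zlo,zhi):
    Wn=W if n=='top' else world('scene',ds)
    for r in manip.trace(thing,n):
        b=r['box']
        if abs((b[0]+b[2])/2-near[0])<15 and abs((b[1]+b[3])/2-near[1])<15:
            m=r['pixels']; P=Wn[m]; P=P[(P[:,2]>zlo)&(P[:,2]<zhi)]
            q=cv2.minAreaRect(P[:,:2].astype(np.float32)*1000); print(thing,n,round(r['p'],2),len(P),q,'z',np.percentile(P[:,2],[5,50,95]).round(4)); return P
rect('top','rest',(438,251),.012,.028)
rect('top','board',(265,257),.006,.02)
for c in ((222,250),(265,257),(307,262)): rect('top','bushing_a',c,.052,.072)
rect('top','gauge',(443,247),.03,.2)
rect('scene','gauge',(390,200),.03,.2)
for n in('top','scene'):
  for t,z in (('gauge',.01),('lock_top',.12),('board',0),('rest',0),('leg_1_pad',.08),('leg_2_pad',.08)):
    try:
      for r in manip.tip_of(t,n): print(n,t,round(r['p'],2),np.round(r['pixel'],1),ray(n,r['pixel'],z).round(4))
    except Exception as e: print(t,e)
for t,ctr in (('turned_knob',(330,304)),('offcut',(349,175)),('tape_measure',(412,173)),('gauge',(383,294))):
    rect('top',t,ctr,.01,.2)
E
```

```text
rest top 0.6 981 ((507.52532958984375, -260.63787841796875), (91.58413696289062, 91.50350952148438), 73.67766571044922) z [0.0167 0.0212 0.0251]
board top 0.76 4305 ((490.26519775390625, 115.85089111328125), (292.10955810546875, 110.35163879394531), 82.64091491699219) z [0.0093 0.0133 0.0173]
bushing_a top 0.98 462 ((499.50103759765625, 202.22528076171875), (67.64630889892578, 68.61027526855469), 0.7957367897033691) z [0.0568 0.0626 0.0664]
bushing_a top 0.72 550 ((489.9328918457031, 113.91158294677734), (69.28414916992188, 71.49385833740234), 89.70075988769531) z [0.0579 0.0628 0.0666]
bushing_a top 0.71 585 ((478.0152893066406, 25.57424545288086), (70.75535583496094, 70.6817855834961), 71.33158874511719) z [0.0588 0.063  0.0667]
gauge top 0.77 739 ((505.49951171875, -260.0611267089844), (60.434505462646484, 59.508087158203125), 44.58890914916992) z [0.0567 0.0861 0.1209]
gauge scene 0.94 782 ((505.6031494140625, -255.5504150390625), (62.426361083984375, 55.00861358642578), 17.509132385253906) z [0.0356 0.0745 0.1181]
top gauge 0.97 [378.4 294.1] [ 0.4105 -0.1314  0.01  ]
top gauge 
[... 1238 characters left out ...]
]
scene leg_1_pad 0.59 [383.  187.5] [ 0.5366 -0.2779  0.08  ]
scene leg_1_pad 0.38 [400.6 228.3] [ 0.4192 -0.1454  0.08  ]
leg_2_pad it knows: board, bushing, gauge, gauge_grip, leg_1_pad, leg_1_tip, lock_top, offcut, rest, tape_measure, turned_knob
turned_knob top 0.65 345 ((387.9288330078125, -24.05196762084961), (41.863643646240234, 42.13986587524414), 0.48207342624664307) z [0.0388 0.0456 0.0508]
offcut top 0.75 689 ((671.461181640625, -64.89971923828125), (73.34613037109375, 43.93949508666992), 69.9018783569336) z [0.0203 0.029  0.0335]
tape_measure top 0.59 668 ((673.4801025390625, -206.73040771484375), (38.47557830810547, 68.2053451538086), 6.221751689910889) z [0.0202 0.0583 0.0671]
```

View pics/crop1.png

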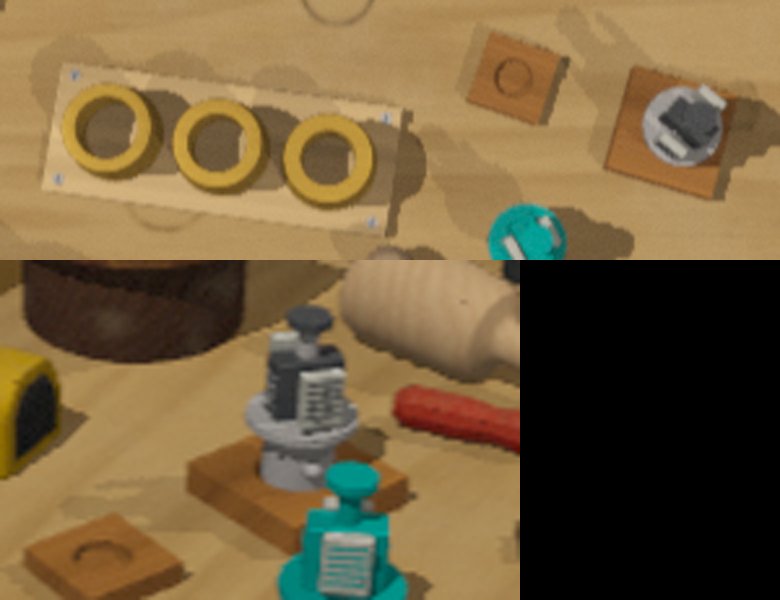

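The crop confirms it: the steel gauge stands on the 91 mm rest. Its pads show at about top (453,237) and (438,256). Next I'll get the leg direction and the exact gauge axis.

```bash
python3 - <<'E'
from h import *
A=[];B=[]
for n,near in (('top',(443,247)),('scene',(390,200))):
    p,d=snap(n); W=world(n,d)
    for r in manip.trace('gauge',n):
        b=r['box']
        if abs((b[0]+b[2])/2-near[0])<15 and abs((b[1]+b[3])/2-near[1])<15:
            m=r['pixels']; P=W[m]; C=p[m].astype(int)
            col=P[(P[:,2]>.052)&(P[:,2]<.064)]
            if n=='top': print('collar',cv2.minEnclosingCircle(col[:,:2].astype(np.float32)*1000),len(col))
            g=C.mean(1); s=(P[:,2]>.088)&(P[:,2]<.103)
            print(n,'grey pct',np.percentile(g[s],[5,25,50,75,95]))
            Q=P[s&(g>140)]; print(len(Q)); 
            c=np.array([.506,-.260]); rr=Q[:,:2]-c
            print(np.c_[rr*1000,Q[:,2]*1000].round()[::2].tolist())
            ang=np.arctan2(rr[:,1],rr[:,0]); k=np.hypot(*rr.T)>.012
            print('axis deg',np.degrees(np.angle(np.exp(2j*ang[k]).mean()))/2)
            tp=P[P[:,2]>.112]; print('button',len(tp),tp.mean(0).round(4),cv2.minEnclosingCircle(tp[:,:2].astype(np.float32)*1000))
            break
E
```

```text
collar ((507.168212890625, -260.1744384765625), 32.332393646240234) 296
top grey pct [ 60.63333333  71.         104.66666667 159.16666667 176.03333333]
84
[[27.0, -8.0, 99.0], [27.0, -13.0, 97.0], [25.0, -9.0, 96.0], [25.0, -13.0, 98.0], [23.0, -9.0, 95.0], [23.0, -12.0, 98.0], [23.0, -17.0, 95.0], [21.0, -11.0, 94.0], [21.0, -14.0, 98.0], [21.0, -19.0, 96.0], [19.0, -14.0, 93.0], [19.0, -17.0, 97.0], [19.0, -21.0, 95.0], [17.0, -17.0, 94.0], [17.0, -21.0, 95.0], [15.0, -16.0, 92.0], [15.0, -18.0, 98.0], [15.0, -23.0, 97.0], [13.0, -18.0, 98.0], [13.0, -23.0, 95.0], [11.0, -23.0, 94.0], [-10.0, 24.0, 94.0], [-10.0, 20.0, 95.0], [-12.0, 25.0, 97.0], [-12.0, 20.0, 94.0], [-14.0, 25.0, 96.0], [-14.0, 21.0, 98.0], [-14.0, 16.0, 93.0], [-16.0, 20.0, 95.0], [-16.0, 16.0, 96.0], [-16.0, 13.0, 98.0], [-19.0, 19.0, 99.0], [-18.0, 15.0, 97.0], [-19.0, 11.0, 99.0], [-20.0, 17.0, 96.0], [-20.0, 12.0, 94.0], [-20.0, 9.0, 97.0], [-22.0, 14.0, 94.0], [-22.0, 8.0, 95.0], [-25.0, 13.0, 100.0], [-24.0, 9.0, 97.0], [-26.0, 10.0, 96.0]]
axis deg -40.7397270891511
button 134 [ 0.5061 -0.2582  0.1282] ((441.7159423828125, -134.13328552246094), 153.91287231445312)
scene grey pct [ 50.66666667  64.33333333  88.33333333 124.33333333 165.86666667]
29
[[27.0, -15.0, 94.0], [23.0, -17.0, 94.0], [20.0, -20.0, 94.0], [22.0, -6.0, 96.0], [21.0, -14.0, 93.0], [17.0, -15.0, 94.0], [-22.0, 6.0, 95.0], [-11.0, 20.0, 95.0], [-15.0, 19.0, 96.0], [-17.0, 14.0, 94.0], [-21.0, 12.0, 94.0], [-24.0, 9.0, 94.0], [-14.0, 27.0, 96.0], [-16.0, 20.0, 94.0], [-19.0, 17.0, 94.0]]
axis deg -37.559773162896725
button 76 [ 0.4834 -0.2142  0.1413] ((294.29522705078125, 148.27809143066406), 474.4988098144531)
```

```bash
cat >> h.py <<'E'
def to(x,y,z,yaw=None,tgt0=None):
    """row values from the present pose to world x,y,z with tool y at yaw deg, tool down"""
    o=manip.get_obs(); q=R.from_quat(o['ee_rot'] ); M=q.as_matrix()
    s=M.T@(np.array([x,y,z])-o['position'])/.05
    cur=np.degrees(np.arctan2(M[1,1],M[0,1])); yaw=cur if yaw is None else yaw
    yr=np.radians(yaw); Y=np.array([np.cos(yr),np.sin(yr),0]); Z=np.array([0,0,-1]); T=np.c_[np.cross(Y,Z),Y,Z]
    print('shift',s.round(3),'turn',np.degrees((q.inv()*R.from_matrix(T)).as_rotvec()).round(2)/8,'yaw now',cur.round(2),'t',o['clock'])
E
python3 -c "
from h import *
to(.46,.25,.245,14.6)"
```

```text
shift [-6.874 -4.602  0.007] turn [ 1.25e-03 -0.00e+00  6.87e+00] yaw now 69.56 t 2.25
```

```bash
python3 -m pendant '[[-6.87,-4.6,0,0,0,6.87,1],[-6.87,-4.6,0,0,0,6.87,1],[-6.87,-4.6,0,0,0,6.87,1],[-6.87,-4.6,0,0,0,6.87,1],[-6.87,-4.6,0,0,0,6.87,1],[-6.87,-4.6,0,0,0,6.87,1],[-6.87,-4.6,0,0,0,6.87,1],[-6.87,-4.6,0,0,0,6.87,1],[-6.87,-4.6,0,0,0,6.87,1],[-6.87,-4.6,0,0,0,6.87,1]]' 40; python3 -c "
from h import *
to(.5065,-.26,.2,-41)"
```

```text
clock: 3.5
position: [0.459, 0.2515, 0.2453]
ee_rot: [0.611, 0.792, 0.0, -0.0]
ft_force: [-0.0, 0.6, -0.3]
grip_width: 1.001
grasp_force: 0.0
shift [-10.135  -1.684   0.902] turn [-2.50000e-03 -1.25000e-03  6.96625e+00] yaw now 14.73 t 3.5
```

```bash
python3 -m pendant '[[-10.135,-1.68,0.9,0,0,6.96,1],[-10.135,-1.68,0.9,0,0,6.96,1],[-10.135,-1.68,0.9,0,0,6.96,1],[-10.135,-1.68,0.9,0,0,6.96,1],[-10.135,-1.68,0.9,0,0,6.96,1],[-10.135,-1.68,0.9,0,0,6.96,1],[-10.135,-1.68,0.9,0,0,6.96,1],[-10.135,-1.68,0.9,0,0,6.96,1],[-10.135,-1.68,0.9,0,0,6.96,1],[-10.135,-1.68,0.9,0,0,6.96,1]]'; python3 -c "
from h import *
to(.5065,-.26,.077,-41)"
```

```text
clock: 4.75
position: [0.5063, -0.2612, 0.1999]
ee_rot: [0.91, 0.414, -0.0, -0.0]
ft_force: [0.3, 1.0, 0.6]
grip_width: 1.004
grasp_force: 0.0
shift [ 0.022 -0.012  2.458] turn [-0.005    0.005   -0.01375] yaw now -41.11 t 4.75
```

```bash
python3 -m pendant '[[0,0,1,0,0,0,1],[0.02,-0.01,1.8,0,0,0,1],[0.02,-0.01,2.2,0,0,0,1],[0.02,-0.01,2.42,0,0,0,1],[0.02,-0.01,2.42,0,0,0,1],[0.02,-0.01,2.42,0,0,0,0.2],[0.02,-0.01,2.42,0,0,0,0],[0.02,-0.01,2.42,0,0,0,-0.2],[0.02,-0.01,2.42,0,0,0,-0.5],[0.02,-0.01,2.42,0,0,0,-0.5]]' 40
```

```text
clock: 6.0
position: [0.5074, -0.2606, 0.0813]
ee_rot: [0.91, 0.414, 0.001, 0.0]
ft_force: [-4.3, 2.6, 16.3]
grip_width: 0.421
grasp_force: 39.5
```

```bash
python3 -m pendant '[[0,0,0,0,0,0,0.3],[0,0,-0.1,0,0,0,0.3],[0,0,-0.1,0,0,0,0.3],[0,0,-0.1,0,0,0,0.3],[0,0,-0.1,0,0,0,0],[0,0,-0.1,0,0,0,-0.3],[0,0,-0.1,0,0,0,-0.5],[0,0,-0.1,0,0,0,-0.5],[0,0,-0.1,0,0,0,-0.5],[0,0,-0.1,0,0,0,-0.5]]' 40; python3 - <<'E'
from h import *
p,d=snap('scene'); cv2.imwrite('pics/g1.png',cv2.resize(p[110:260,310:490],(720,600),interpolation=cv2.INTER_CUBIC)[:,:,::-1])
E
```

```text
clock: 7.25
position: [0.5065, -0.2603, 0.0843]
ee_rot: [0.91, 0.414, 0.0, -0.0]
ft_force: [0.7, 0.4, -5.2]
grip_width: 0.41
grasp_force: 43.6
```

View pics/g1.png

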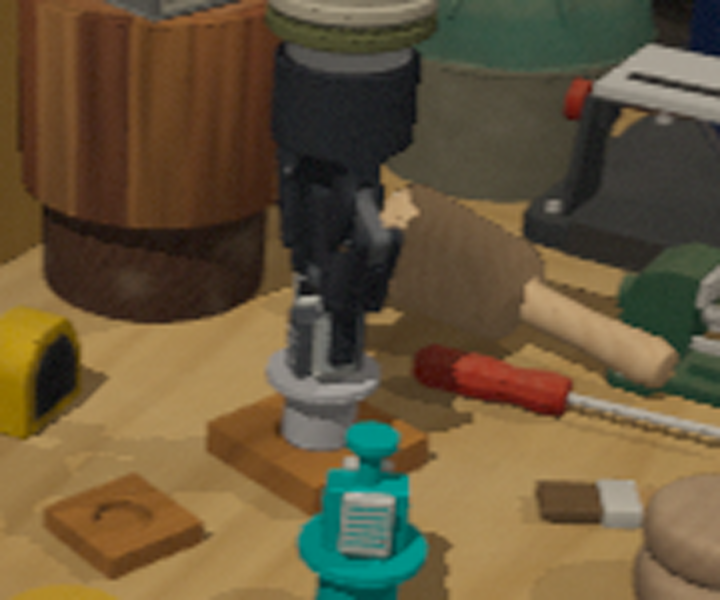

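```bash
python3 -m pendant '[[0,0,-0.3,0,0,0,-0.5],[0,0,-0.8,0,0,0,-0.5],[0,0,-1.4,0,0,0,-0.5],[0,0,-2,0,0,0,-0.5],[0,0,-2,0,0,0,-0.5],[0,0,-2,0,0,0,-0.5],[0,0,-2,0,0,0,-0.5],[0,0,-2,0,0,0,-0.5],[0,0,-2,0,0,0,-0.5],[0,0,-2,0,0,0,-0.5]]' 40; python3 -c "
from h import *
to(.490,.1145,.184,-41)"
```

```text
clock: 8.55
position: [0.5065, -0.2603, 0.1841]
ee_rot: [0.91, 0.414, -0.0, -0.0]
ft_force: [-0.4, 0.2, -4.0]
grip_width: 0.408
grasp_force: 43.6
shift [ 5.433e+00 -5.175e+00  3.000e-03] turn [-0.0025   0.00125 -0.01125] yaw now -41.09 t 8.55
```

```bash
python3 -m pendant '[[0.5,-0.48,0,0,0,0,-0.5],[1.2,-1.14,0,0,0,0,-0.5],[2,-1.9,0,0,0,0,-0.5],[2.8,-2.67,0,0,0,0,-0.5],[3.6,-3.43,0,0,0,0,-0.5],[4.3,-4.1,0,0,0,0,-0.5],[4.9,-4.67,0,0,0,0,-0.5],[5.25,-5,0,0,0,0,-0.5],[5.43,-5.175,0,0,0,0,-0.5],[5.43,-5.175,0,0,0,0,-0.5]]'; python3 - <<'E'
from h import *
o=[]
for n in('top','scene'):
    p,d=snap(n,n+'2.png'); W=world(n,d)
    for t in('gauge','leg_1_tip','leg_1_pad'):
        for r in manip.tip_of(t,n): print(n,t,round(r['p'],2),r['pixel'].round(1) if hasattr(r['pixel'],'round') else r['pixel'],ray(n,r['pixel'],.11).round(4))
    c=p[195:325,170:370] if n=='top' else p[150:370,200:400]
    o.append(cv2.resize(c,(390,int(390*c.shape[0]/c.shape[1])),interpolation=cv2.INTER_CUBIC))
    cv2
h=max(x.shape[0] for x in o); I=np.zeros((h,780,3),np.uint8); I[:o[0].shape[0],:390]=o[0]; I[:o[1].shape[0],390:]=o[1]
cv2.imwrite('pics/h1.png',I[:,:,::-1])
print(manip.get_obs()['position'])
E
```

```text
clock: 9.8
position: [0.4899, 0.1144, 0.1843]
ee_rot: [0.91, 0.414, -0.0, 0.0]
ft_force: [0.3, -0.4, -4.7]
grip_width: 0.408
grasp_force: 43.6
top gauge 0.89 [381.7, 292.3] [ 0.4108 -0.127   0.11  ]
top leg_1_pad 0.61 [393.5, 287.2] [ 0.4211 -0.1506  0.11  ]
scene gauge 0.93 [394.8, 262.6] [ 0.3544 -0.0009  0.11  ]
scene gauge 0.7 [287.9, 266.7] [0.4903 0.1127 0.11  ]
scene leg_1_pad 0.59 [401.9, 230.4] [ 0.3928 -0.0965  0.11  ]
scene leg_1_pad 0.17 [289.1, 315.3] [0.4139 0.2007 0.11  ]
[0.4899801  0.11384603 0.18432131]
```

View pics/h1.png

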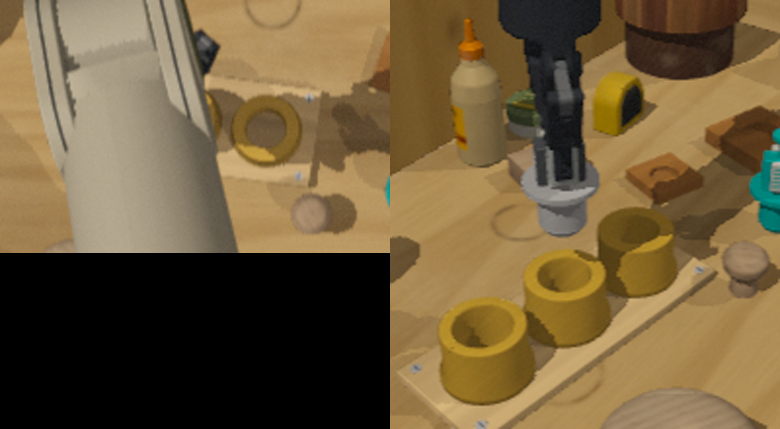

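The gauge is held upright over the middle bushing, with its pilot at scene crop (562,215) and the bushing rim at (566,285). I'll measure the offset between them by fitting cylinders to the visible walls in one picture.

```bash
cat > fit.py <<'E'
from h import *
from scipy.optimize import least_squares
def cyl(W,c,r,zlo,zhi,tilt=False):
    P=W.reshape(-1,3); k=(P[:,2]>zlo)&(P[:,2]<zhi)&(np.hypot(P[:,0]-c[0],P[:,1]-c[1])<r+.012); P=P[k]
    s=least_squares(lambda q:np.hypot(P[:,0]-q[0],P[:,1]-q[1])-r,c,loss='soft_l1',f_scale=.002)
    return s.x.round(4),len(P),np.abs(s.fun).mean().round(4)
E
python3 - <<'E'
from fit import *
p,d=snap('scene'); W=world('scene',d)
p,d2=snap('scene'); W=(W+world('scene',d2))/2
print('bush',cyl(W,[.49,.114],.036,.025,.057))
print('pilot',cyl(W,[.49,.114],.0205,.117,.149))
print('pilot lo/hi',cyl(W,[.49,.114],.0205,.117,.132),cyl(W,[.49,.114],.0205,.132,.148))
print('collar',cyl(W,[.49,.114],.032,.1525,.157))
# pilot underside height
P=W.reshape(-1,3); k=(np.hypot(P[:,0]-.49,P[:,1]-.114)<.03)&(P[:,2]>.08)&(P[:,2]<.15); print(np.percentile(P[k,2],[0.5,2,5]))
E
```

```text
bush (array([0.4894, 0.1155]), 910, np.float64(0.0049))
pilot (array([0.4904, 0.1129]), 346, np.float64(0.0005))
pilot lo/hi (array([0.4904, 0.1128]), 173, np.float64(0.0004)) (array([0.4904, 0.113 ]), 172, np.float64(0.0005))
collar (array([0.4907, 0.1127]), 35, np.float64(0.0004))
[0.11363042 0.11481946 0.11807168]
```

```bash
python3 - <<'E'
from fit import *
p,d=snap('scene'); W=world('scene',d); Q=W.copy(); c=np.array([.4894,.1150])
for i in range(3):
    Q=W.copy(); Q[np.hypot(W[...,0]-c[0],W[...,1]-c[1])<.0315]=9
    o=cyl(Q,c,.036,.025,.056); c=o[0]; print(o)
P=W.reshape(-1,3); k=(P[:,2]>.0585)&(P[:,2]<.0655)&(np.hypot(*(P[:,:2]-c).T)<.042); P=P[k]
print('top annulus',cv2.minEnclosingCircle(P[:,:2].astype(np.float32)*1000))
rr=np.hypot(*(P[:,:2]-c).T); print(np.histogram(rr*1000,bins=range(18,42,1)))
E
```

```text
(array([0.4906, 0.1142]), 575, np.float64(0.0006))
(array([0.4906, 0.1142]), 575, np.float64(0.0006))
(array([0.4906, 0.1142]), 575, np.float64(0.0006))
top annulus ((488.9281005859375, 114.35175323486328), 37.37446212768555)
(array([ 0,  0,  0,  1,  7, 19, 38, 37, 44, 35, 38, 37, 46, 48, 36, 42, 56,
       49, 25, 14,  1,  0,  0]), array([18, 19, 20, 21, 22, 23, 24, 25, 26, 27, 28, 29, 30, 31, 32, 33, 34,
       35, 36, 37, 38, 39, 40, 41]))
```

```bash
python3 -m pendant '[[0.022,-0.014,0.2,0,0,0,-0.5],[0.022,-0.014,0.5,0,0,0,-0.5],[0.022,-0.014,0.8,0,0,0,-0.5],[0.022,-0.014,0.9,0,0,0,-0.5],[0.022,-0.014,0.95,0,0,0,-0.5],[0.022,-0.014,1,0,0,0,-0.5],[0.022,-0.014,1.05,0,0,0,-0.5],[0.022,-0.014,1.1,0,0,0,-0.5],[0.022,-0.014,1.15,0,0,0,-0.5],[0.022,-0.014,1.15,0,0,0,-0.5]]'
```

```text
clock: 11.6
position: [0.49, 0.1156, 0.1266]
ee_rot: [0.91, 0.414, -0.0, -0.0]
ft_force: [0.0, -0.4, -5.0]
grip_width: 0.408
grasp_force: 43.6
```

```bash
python3 -m pendant '[[0,0,0.07,0,0,0,-0.5],[0,0,0.14,0,0,0,-0.5],[0,0,0.21,0,0,0,-0.5],[0,0,0.28,0,0,0,-0.5],[0,0,0.35,0,0,0,-0.5],[0,0,0.42,0,0,0,-0.5],[0,0,0.49,0,0,0,-0.5],[0,0,0.56,0,0,0,-0.5],[0,0,0.61,0,0,0,-0.5],[0,0,0.61,0,0,0,-0.5]]'
```

```text
clock: 12.85
position: [0.49, 0.1156, 0.0961]
ee_rot: [0.91, 0.414, -0.0, -0.0]
ft_force: [-0.9, 0.1, -4.8]
grip_width: 0.412
grasp_force: 43.6
```

```bash
python3 -m pendant '[[0,0,0,0,0,0,-0.1],[0,0,0,0,0,0,0.1],[0,0,0,0,0,0,0.4],[0,0,0,0,0,0,1],[0,0,0,0,0,0,1],[0,0,0,0,0,0,1],[0,0,0,0,0,0,1],[0,0,-0.5,0,0,0,1],[0,0,-1.1,0,0,0,1],[0,0,-1.2,0,0,0,1]]'; python3 -c "
from fit import *
p,d=snap('scene'); cv2.imwrite('pics/i1.png',cv2.resize(p[190:350,210:390],(720,640),interpolation=cv2.INTER_CUBIC)[:600,:,::-1])
W=world('scene',d); P=W.reshape(-1,3)
k=(np.hypot(P[:,0]-.49,P[:,1]-.115)<.012)&(P[:,2]>.08)&(P[:,2]<.145); print('button',np.percentile(P[k,2],[50,90,95,98]),P[k&(P[:,2]>.122)].mean(0))
print('collar',cyl(W,[.4906,.1142],.032,.0625,.0675))
for r in manip.tip_of('lock_top','scene'): print(r['p'],r['pixel'],ray('scene',r['pixel'],.13))
to(.49,.1145,.16)"
```

```text
clock: 14.1
position: [0.4911, 0.116, 0.1581]
ee_rot: [0.91, 0.414, 0.002, -0.0]
ft_force: [0.1, 0.8, -0.2]
grip_width: 0.997
grasp_force: 0.0
button [0.11010686 0.11360757 0.11762282 0.12035062] [0.47970956 0.11288229 0.12223648]
collar (array([0.4887, 0.1133]), 74, np.float64(0.0019))
0.69 [292.2, 258.8] [0.48039299 0.11232765 0.13      ]
0.42 [405.3, 217.5] [ 0.39527056 -0.11043248  0.13      ]
shift [-0.023  0.014 -0.071] turn [ 0.      -0.00625  0.     ] yaw now -41.08 t 14.2
```

View pics/i1.png

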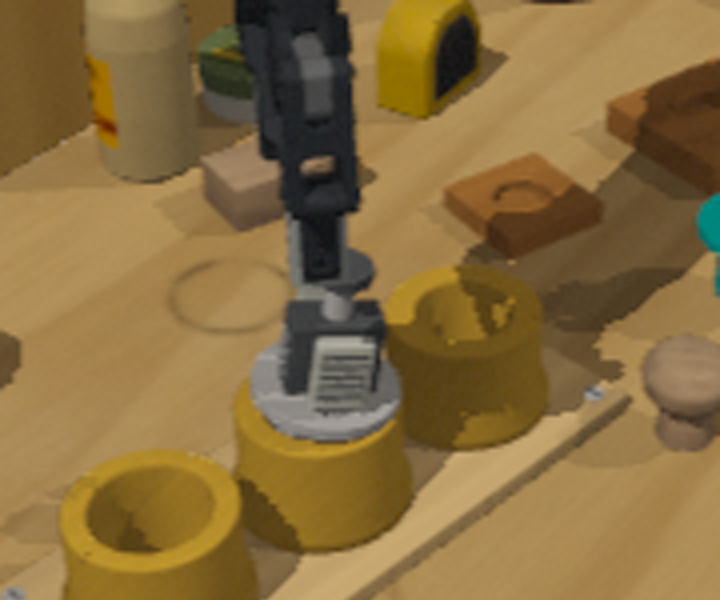

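Gauge is seated with its collar on the middle bushing (crop 325,400) and its legs free. Next I'll close the jaws above the button.

```bash
python3 -m pendant '[[-0.02,0.01,-0.3,0,0,0,1],[-0.02,0.01,-0.4,0,0,0,0],[-0.02,0.01,-0.4,0,0,0,-1],[-0.02,0.01,-0.4,0,0,0,-1],[-0.02,0.01,-0.4,0,0,0,-1],[-0.02,0.01,-0.4,0,0,0,-1],[-0.02,0.01,-0.4,0,0,0,-1],[-0.02,0.01,-0.1,0,0,0,-1],[-0.02,0.01,0.1,0,0,0,-1],[-0.02,0.01,0.16,0,0,0,-1]]' 20
```

```text
clock: 15.45
position: [0.49, 0.1149, 0.1478]
ee_rot: [0.91, 0.414, 0.0, -0.0]
ft_force: [1.8, 0.9, 6.8]
grip_width: 0.002
grasp_force: 3.7
```

```bash
python3 -m pendant '[[0,0,0,0,0,0,-1],[0,0,0,0,0,0,-1],[0,0,0,0,0,0,-1],[0,0,0,0,0,0,-1],[0,0,0,0,0,0,-1],[0,0,0,0,0,0,-1],[0,0,0,0,0,0,-1],[0,0,0,0,0,0,-1],[0,0,0,0,0,0,-1],[0,0,0,0,0,0,-1]]'
```

```text
clock: 16.7
position: [0.4898, 0.1146, 0.1483]
ee_rot: [0.91, 0.414, 0.0, -0.0]
ft_force: [-0.6, -0.1, 0.5]
grip_width: 0.001
grasp_force: 0.0
```

```bash
python3 -m pendant '[[0,0,0.02,0,0,0,-1],[0,0,0.04,0,0,0,-1],[0,0,0.06,0,0,0,-1],[0,0,0.08,0,0,0,-1],[0,0,0.1,0,0,0,-1],[0,0,0.12,0,0,0,-1],[0,0,0.12,0,0,0,-1],[0,0,0.12,0,0,0,-1],[0,0,0.12,0,0,0,-1],[0,0,0.12,0,0,0,-1]]'
```

```text
clock: 17.95
position: [0.4913, 0.1155, 0.1436]
ee_rot: [0.91, 0.414, 0.002, -0.0]
ft_force: [1.3, 2.5, 7.6]
grip_width: -0.003
grasp_force: 3.8
```

```bash
python3 -m pendant '[[0,0,0.02,0,0,0,-1],[0,0,0.04,0,0,0,-1],[0,0,0.06,0,0,0,-1],[0,0,0.08,0,0,0,-1],[0,0,0.08,0,0,0,-1],[0,0,0.08,0,0,0,-1],[0,0,0.08,0,0,0,-1],[0,0,0.08,0,0,0,-1],[0,0,0.08,0,0,0,-1],[0,0,0.08,0,0,0,-1]]'
```

```text
clock: 19.2
position: [0.4915, 0.1156, 0.1397]
ee_rot: [0.91, 0.414, 0.002, -0.0]
ft_force: [3.2, 2.2, 7.8]
grip_width: 0.004
grasp_force: 3.9
```

```bash
python3 -m pendant '[[0,0,0.01,0,0,0,-1],[0,0,0.02,0,0,0,-1],[0,0,0.03,0,0,0,-1],[0,0,0.04,0,0,0,-1],[0,0,0.04,0,0,0,-1],[0,0,0.04,0,0,0,-1],[0,0,0.04,0,0,0,-1],[0,0,0.04,0,0,0,-1],[0,0,0.04,0,0,0,-1],[0,0,0.04,0,0,0,-1]]'
```

```text
clock: 20.45
position: [0.4918, 0.1157, 0.1379]
ee_rot: [0.91, 0.414, 0.003, -0.0]
ft_force: [3.3, 2.7, 9.0]
grip_width: -0.004
grasp_force: 4.4
```

```bash
python3 -m pendant '[[0,0,0.01,0,0,0,-1],[0,0,0.02,0,0,0,-1],[0,0,0.02,0,0,0,-1],[0,0,0.02,0,0,0,-1],[0,0,0.02,0,0,0,-1],[0,0,0.02,0,0,0,-1],[0,0,0.02,0,0,0,-1],[0,0,0.02,0,0,0,-1],[0,0,0.02,0,0,0,-1],[0,0,0.02,0,0,0,-1]]'
```

```text
clock: 21.7
position: [0.4922, 0.116, 0.1373]
ee_rot: [0.91, 0.414, 0.003, -0.0]
ft_force: [3.7, 3.8, 10.6]
grip_width: 0.002
grasp_force: 5.2
```

```bash
python3 -m pendant '[[0,0,0.01,0,0,0,-1],[0,0,0.02,0,0,0,-1],[0,0,0.02,0,0,0,-1],[0,0,0.02,0,0,0,-1],[0,0,0.02,0,0,0,-1],[0,0,0.02,0,0,0,-1],[0,0,0.02,0,0,0,-1],[0,0,0.02,0,0,0,-1],[0,0,0.02,0,0,0,-1],[0,0,0.02,0,0,0,-1]]'
```

```text
clock: 22.95
position: [0.4926, 0.1163, 0.1366]
ee_rot: [0.91, 0.414, 0.004, -0.0]
ft_force: [5.2, 4.1, 12.3]
grip_width: 0.001
grasp_force: 5.8
```

Force has risen from 8 N to 12.3 N at about 7.4 mm of stroke. That matches the 50 mm bore, which meets the legs at 7.5 mm. I'll stop pressing, lift, and turn 90° for the body grip.

```bash
python3 -m pendant '[[0,0,-0.1,0,0,0,-1],[0,0,-0.8,0,0,0,-1],[0,0,-1.3,0,0,-1.3,0],[0,0,-1.3,0,0,-2.6,1],[0,0,-1.3,0,0,-3.9,1],[0,0,-1.3,0,0,-5.2,1],[0,0,-1.3,0,0,-6.5,1],[0,0,-1.3,0,0,-7.8,1],[0,0,-1.3,0,0,-9.1,1],[0,0,-1.3,0,0,-10.4,1]]' 60;  python3 -c "
from fit import *
p,d=snap('scene'); W=world('scene',d); P=W.reshape(-1,3)
cv2.imwrite('pics/j1.png',cv2.resize(p[190:350,210:390],(675,600),interpolation=cv2.INTER_CUBIC)[:,:,::-1])
k=(np.hypot(P[:,0]-.49,P[:,1]-.115)<.022)&(P[:,2]>.114)&(P[:,2]<.14); B=P[k]; print('button',len(B),np.percentile(B[:,2],[50,90]),cv2.minEnclosingCircle(B[:,:2].astype(np.float32)*1000))
k=(P[:,2]>.0655)&(P[:,2]<.0715)&(np.hypot(P[:,0]-.49,P[:,1]-.115)<.04); print('collar',k.sum(),cv2.minEnclosingCircle(P[k,:2].astype(np.float32)*1000))
to(.49,.115,.0945,49)"
```

```text
clock: 24.2
position: [0.4893, 0.1143, 0.1989]
ee_rot: [0.403, 0.915, -0.0, -0.0]
ft_force: [0.3, -0.2, 0.1]
grip_width: 1.002
grasp_force: 0.0
button 149 [0.11903516 0.12012043] ((489.4746398925781, 114.31939697265625), 13.388583183288574)
collar 357 ((488.7774658203125, 115.31877136230469), 32.38007736206055)
shift [1.000e-03 2.200e-02 2.088e+00] turn [-0.00875 -0.00375 -0.7525 ] yaw now 42.98 t 24.25
```

View pics/j1.png

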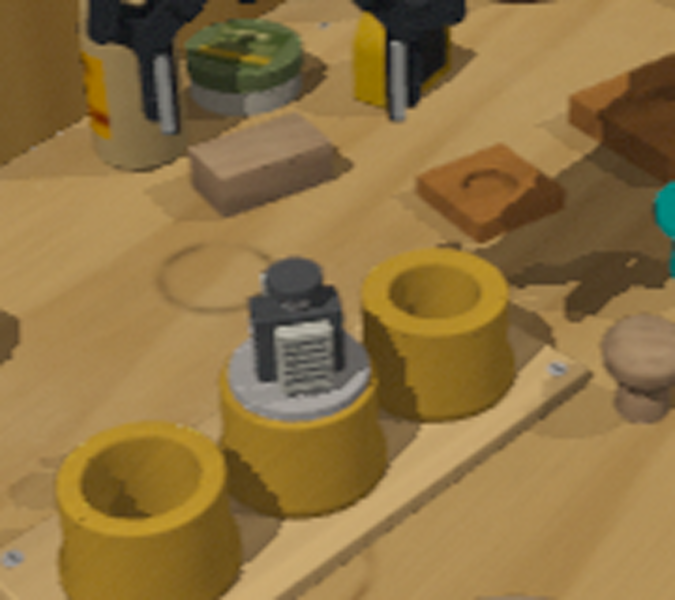

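Button disc is at crop (293,280), well pressed down, and the collar is still seated. Before drawing the gauge out, I'll check the stroke from the button-to-collar height difference.

```bash
python3 -c "
from fit import *
print(manip.tip_reach)
p,d=snap('scene'); W=world('scene',d); P=W.reshape(-1,3); c=np.array([.489,.1148]); r=np.hypot(*(P[:,:2]-c).T)
k=(r<.010)&(P[:,2]>.112)&(P[:,2]<.14); print('button z',np.median(P[k,2]),k.sum(),P[k].mean(0))
k=(r>.0235)&(r<.0305)&(P[:,2]>.060)&(P[:,2]<.073); print('collar z',np.median(P[k,2]),k.sum())
k=(np.hypot(P[:,0]-.4995,P[:,1]-.2022)>.027)&(np.hypot(P[:,0]-.4995,P[:,1]-.2022)<.034)&(P[:,2]>.055)&(P[:,2]<.07); print('bushing top',np.median(P[k,2]),k.sum())
k=(r>.018)&(r<.032)&(P[:,2]>.092)&(P[:,2]<.108); Q=P[k]-[*c,0];C=p.reshape(-1,3)[k].mean(1)
Q=Q[C>120]; print('pad radial along -41deg', np.sort((Q[:,:2]@[.755,-.656]*1000).round(1)))
"
```

```text
0.014
button z 0.11926208955850637 74 [0.48884905 0.11536845 0.11907818]
collar z 0.06768354993888587 232
bushing top 0.0616068578978658 425
pad radial along -41deg [-25.5 -25.  -24.1 -23.7 -23.7 -23.6 -23.6 -23.4 -23.3 -22.9 -22.9 -22.9
 -22.8 -22.7 -22.6 -22.4 -22.4 -22.4 -22.3 -22.3 -22.2 -22.2 -22.1 -22.1
 -22.  -21.9 -21.8 -21.8 -21.7 -21.7 -21.5 -21.4 -21.3 -21.2 -21.2 -21.1
 -21.  -21.  -21.  -20.8 -20.7 -20.5 -20.1 -20.1 -19.9 -19.9 -19.8 -19.7
 -19.2 -19.2 -18.8 -18.8 -18.7 -18.4 -18.4 -18.4 -18.1 -18.  -18.  -18.
 -17.8  -2.   -0.9  18.1  18.9  21.   22.3  22.4]
```

Lock is about 10.4 mm and the legs about 4.5 mm out, which fits the 47 mm bore (lock meets at 11.25 mm), so the size is good. Next is the body grip.

```bash
python3 -m pendant '[[0,0,0.8,0,0,-0.75,1],[0,0.01,1.5,0,0,-0.75,1],[0,0.01,1.9,0,0,-0.75,1],[0,0.01,2.08,0,0,-0.75,1],[0,0.01,2.08,0,0,-0.75,0.5],[0,0.01,2.08,0,0,-0.75,0.1],[0,0.01,2.08,0,0,-0.75,0],[0,0.01,2.08,0,0,-0.75,-0.2],[0,0.01,2.08,0,0,-0.75,-0.5],[0,0.01,2.08,0,0,-0.75,-0.5]]' 60
```

```text
clock: 25.55
position: [0.4903, 0.1146, 0.0962]
ee_rot: [0.358, 0.934, 0.0, -0.0]
ft_force: [-5.0, -3.4, 8.6]
grip_width: 0.451
grasp_force: 60.7
```

```bash
python3 -m pendant '[[0,0,-0.1,0,0,0,-0.5],[0,0,-0.25,0,0,0,-0.5],[0,0,-0.5,0,0,0,-0.5],[0,0,-0.75,0,0,0,-0.5],[0,0,-1,0,0,0,-0.5],[0,0,-1.3,0,0,0,-0.5],[0,0,-1.6,0,0,0,-0.5],[0,0,-1.9,0,0,0,-0.5],[0,0,-2,0,0,0,-0.5],[0,0,-2,0,0,0,-0.5]]'; python3 -c "
from fit import *
p,d=snap('scene'); W=world('scene',d)
c=manip.get_obs()['position'];print(c)
for lo,hi in ((.12,.132),(.132,.145),(.125,.15)): print('pilot',cyl(W,list(c[:2]),.0205,lo,hi))
cv2.imwrite('pics/k1.png',cv2.resize(p[150:310,210:390],(675,600),interpolation=cv2.INTER_CUBIC)[:,:,::-1])
to(.5065,-.26,.194,49)"
```

```text
clock: 26.8
position: [0.4903, 0.115, 0.1955]
ee_rot: [0.357, 0.934, 0.0, 0.0]
ft_force: [0.4, 0.3, -4.5]
grip_width: 0.459
grasp_force: 62.1
[0.49000755 0.11488604 0.19501163]
pilot (array([0.4912, 0.1146]), 103, np.float64(0.0008))
pilot (array([0.4908, 0.1151]), 166, np.float64(0.0008))
pilot (array([0.4909, 0.115 ]), 317, np.float64(0.0008))
shift [-5.251 -5.362  0.021] turn [-0.0025 -0.0025 -0.11  ] yaw now 48.12 t 26.85
```

View pics/k1.png

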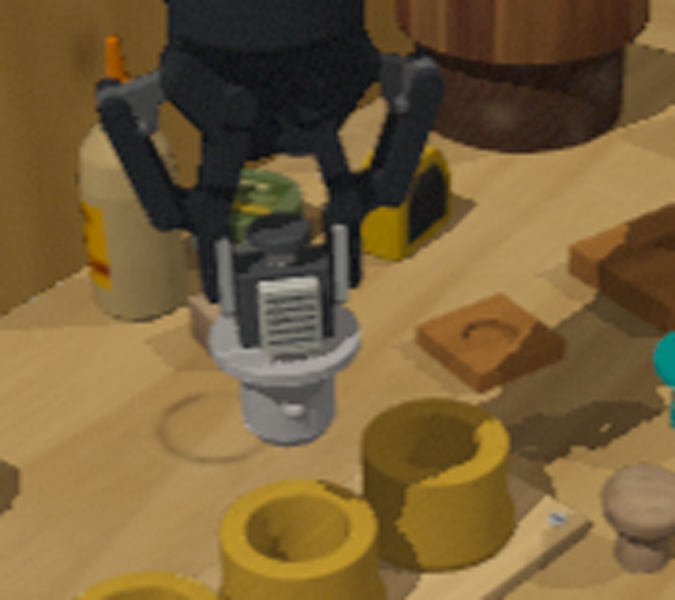

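Gauge is out with its plunger at crop (295,410) still extended. I'll measure the empty rest and then carry it over.

```bash
python3 -c "
from fit import *
for n in('top','scene'):
    p,d=snap(n); W=world(n,d)
    for r in manip.trace('rest',n):
        P=W[r['pixels']]; P=P[(P[:,2]>.016)&(P[:,2]<.025)]
        if len(P)>50 and np.hypot(*(np.median(P[:,:2],0)-[.507,-.26]))<.05:
            q=cv2.minAreaRect(P[:,:2].astype(np.float32)*1000); print(n,len(P),q)
    P=W.reshape(-1,3); k=(np.hypot(P[:,0]-.507,P[:,1]+.26)<.027)&(P[:,2]<.0135)&(P[:,2]>.005); print(n,'recess',k.sum(),cv2.minEnclosingCircle(P[k,:2].astype(np.float32)*1000),P[k].mean(0))
"
```

```text
top 1260 ((507.6015319824219, -260.17022705078125), (91.13496398925781, 90.82896423339844), 73.6072769165039)
top recess 270 ((507.7498474121094, -261.7440490722656), 22.647693634033203) [ 0.50799227 -0.26202847  0.01070581]
scene 531 ((507.3184814453125, -260.55194091796875), (92.78926849365234, 93.70045471191406), 73.77104949951172)
scene recess 108 ((512.7852783203125, -266.262939453125), 20.029800415039062) [ 0.5129792  -0.26814766  0.01043366]
```

```bash
python3 -m pendant '[[-0.5,-0.5,0,0,0,0,-0.5],[-1.2,-1.22,0,0,0,0,-0.5],[-2,-2.04,0,0,0,0,-0.5],[-2.8,-2.86,0,0,0,0,-0.5],[-3.6,-3.68,0,0,0,0,-0.5],[-4.3,-4.39,0,0,0,0,-0.5],[-4.8,-4.9,0,0,0,0,-0.5],[-5.1,-5.2,0,0,0,0,-0.5],[-5.25,-5.36,0,0,0,0,-0.5],[-5.25,-5.36,0,0,0,0,-0.5]]'; python3 -c "
from fit import *
p,d=snap('scene'); W=world('scene',d)
c=manip.get_obs()['position'];print(c)
for lo,hi in ((.12,.132),(.132,.145),(.125,.15)): print('pilot',cyl(W,list(c[:2]),.0205,lo,hi))"
```

```text
clock: 28.3
position: [0.5065, -0.26, 0.195]
ee_rot: [0.358, 0.934, -0.0, -0.0]
ft_force: [0.5, -0.0, -4.8]
grip_width: 0.454
grasp_force: 62.0
[ 0.5067831  -0.25914893  0.19503005]
pilot (array([ 0.5075, -0.2606]), 77, np.float64(0.0012))
pilot (array([ 0.5073, -0.2597]), 102, np.float64(0.0012))
pilot (array([ 0.5074, -0.2599]), 203, np.float64(0.0011))
```

```bash
python3 -m pendant '[[0.01,-0.01,0.3,0,0,0,-0.5],[0.01,-0.01,0.8,0,0,0,-0.5],[0.01,-0.01,1.3,0,0,0,-0.5],[0.01,-0.01,1.6,0,0,0,-0.5],[0.01,-0.01,1.8,0,0,0,-0.5],[0.01,-0.01,1.9,0,0,0,-0.5],[0.01,-0.01,1.95,0,0,0,-0.5],[0.01,-0.01,2,0,0,0,-0.5],[0.01,-0.01,2.05,0,0,0,-0.5],[0.01,-0.01,2.05,0,0,0,-0.5]]'
```

```text
clock: 29.6
position: [0.506, -0.2599, 0.0927]
ee_rot: [0.357, 0.934, 0.0, -0.0]
ft_force: [-0.6, -0.9, -5.1]
grip_width: 0.454
grasp_force: 62.0
```

No contact yet, with the pilot about 3 mm into the recess. I'll continue down to the floor.

```bash
python3 -m pendant '[[0,0,0.02,0,0,0,-0.5],[0,0,0.04,0,0,0,-0.5],[0,0,0.06,0,0,0,-0.5],[0,0,0.08,0,0,0,-0.5],[0,0,0.1,0,0,0,-0.5],[0,0,0.12,0,0,0,-0.5],[0,0,0.13,0,0,0,-0.5],[0,0,0.13,0,0,0,-0.5],[0,0,0.13,0,0,0,-0.5],[0,0,0.13,0,0,0,-0.5]]'
```

```text
clock: 30.85
position: [0.5061, -0.2599, 0.0864]
ee_rot: [0.357, 0.934, 0.0, 0.0]
ft_force: [-0.7, 0.9, -3.2]
grip_width: 0.452
grasp_force: 62.2
```

```bash
python3 -m pendant '[[0,0,0.01,0,0,0,-0.5],[0,0,0.01,0,0,0,-0.1],[0,0,0.01,0,0,0,0.1],[0,0,0.01,0,0,0,0.4],[0,0,0.01,0,0,0,1],[0,0,0.01,0,0,0,1],[0,0,0,0,0,0,1],[0,0,-0.4,0,0,0,1],[0,0,-1.2,0,0,0,1],[0,0,-2.2,0,0,0,1]]' 20; python3 -c "
from fit import *
p,d=snap('scene'); W=world('scene',d); P=W.reshape(-1,3); c=np.array([.507,-.26])
cv2.imwrite('pics/l1.png',cv2.resize(p[140:270,310:456],(674,600),interpolation=cv2.INTER_CUBIC)[:,:,::-1])
r=np.hypot(*(P[:,:2]-c).T)
k=(r<.012)&(P[:,2]>.1)&(P[:,2]<.13); print('button z',np.median(P[k,2]),P[k].mean(0))
k=(r>.0235)&(r<.031)&(P[:,2]>.05)&(P[:,2]<.065); print('collar z',np.median(P[k,2]))
k=(r<.034)&(P[:,2]>.0545)&(P[:,2]<.0615); print('collar',cv2.minEnclosingCircle(P[k,:2].astype(np.float32)*1000))
print('pilot',cyl(W,c,.0205,.026,.05))
"
```

```text
clock: 32.1
position: [0.5056, -0.2599, 0.1983]
ee_rot: [0.358, 0.934, -0.0, -0.0]
ft_force: [2.2, -0.1, -0.3]
grip_width: 1.002
grasp_force: 0.0
button z 0.10930372860022569 [ 0.50595017 -0.2589301   0.10879919]
collar z 0.057985557549613875
collar ((506.7862548828125, -258.02069091796875), 32.22175598144531)
pilot (array([ 0.5073, -0.26  ]), 129, np.float64(0.0011))
```

View pics/l1.png

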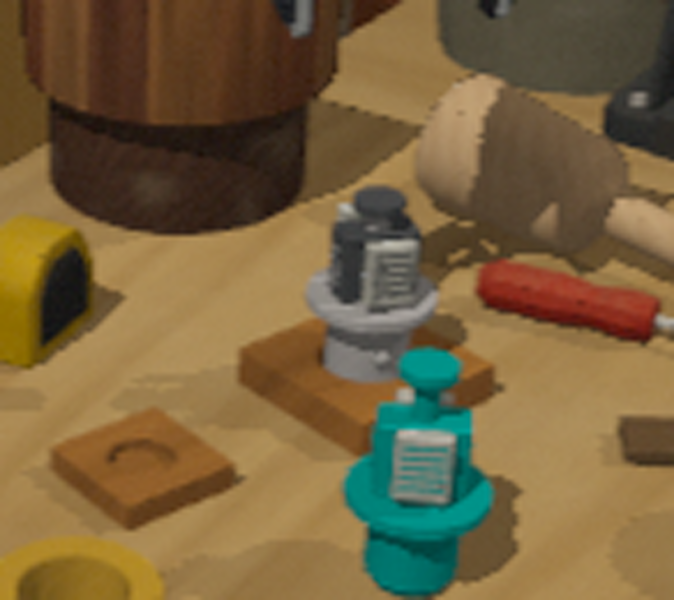

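Gauge stands upright in the recess (crop 372,290). The collar is at 0.058 m, so it is on the floor, the lock is still pressed, and the arm is clear.

```bash
python3 -c "
from workcell import manip
print(manip.hand_in())"
```

```text
the job is handed in; nothing more can be done
None
```

The job is handed in (verdict not shown): the gauge stands upright in the rest's recess, its legs locked at about 4.5 mm out (about a 47 mm bore) by camera estimate before the draw-out, with the arm clear at about 32 s of the 66 s allowed.

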